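# Take the pile of amplifier parts apart

### The arm

A 6-joint arm with a two-finger parallel gripper is mounted at the origin on the work surface. World frame = base frame: x ahead of the robot, y to its left, z up, the work surface at z = 0. Lengths are in m, angles in degrees, forces in N, time in s.
With the tool pointing down it reaches from about 0.4 to 0.825 m from the base axis. Payload 7 kg.
Tool frame: the origin (TCP) lies at the very end of the fingers, on their centre line; the grasp point (between the pads) lies 19 mm behind it; z points along the fingers, y is the line along which they close (so a half turn about z gives the same grasp; the last joint's range is limited). The gripper opens to 88 mm and grips with 3 to 60 N. Pads are 19 mm wide; open, the fingers measure 130 mm over their backs; the gripper's body (78 mm by 193 mm) begins 47 mm behind the grasp point.
Start: joints at [80.22, 20.546, 0.682, 0, -70.136, -16.507], TCP at [0.299, 0.605, 0.227] pointing down, gripper open.
Joint ranges: [-176.03, 176.03], [-82.01, 121.73], [-58.28, 71.71], [-173.87, 95.51], [-174.79, -0.11], [-173.66, 173.66]. Speed limits (degrees/s): [136.94, 136.94, 172.46, 180, 180, 180].

### API

Orientations are given as [roll, pitch, yaw] about the fixed x, y, z axes, in that order (R = Rz(yaw) Ry(pitch) Rx(roll)).
In Python, from plant import ctrl gives the robot as it stands.
- The arm moves only by the tool carry_out, never from a script. Its argument "deltas" is a list that holds one entry, the list of rows, each a list of 5 numbers: the shift along the tool's x, y, z scaled (see below), then the turn about the tool's z scaled (see below), then the opening, from -1 (shut) to 1 (fully open). A call has 1 to 5 rows; each row is the pose to reach, as a shift and turn from the pose commanded when the call began, along the tool's axes at that moment, turning the shorter way round; what a row does not reach only later rows make up. The controller multiplies each number of a shift by 20 cm and each number of a turn by 2 pi rad. A row lasts 1/10 s, in which the tool goes at most 50 mm and 8.59 degrees, less where a joint would pass 70% of its speed; a pose out of reach is approached as far as the arm can. A call with a number of a shift or a turn outside -1 to 1 is refused whole. A call with a gripper value outside its range is refused whole. The fingers move at their own pace and stop on an object; the grip force is fixed at half the most. Time passes only in rows, so rows that repeat a pose let the fingers close. It gives the time, the measured TCP pose, the force, the opening and the grip force at its end, in the units of the state.
- ctrl.get_obs(): the state, without advancing time (a new reading comes with each control period).
- ctrl.snapshot(name): name is "scene" or "side" or "wrist"; returns a dict with "color" (400x640x3 uint8, red, green, blue), "camera_matrix" (3x3 intrinsics, pixels), "k1" (the pictures are not rectified: a ray, as slopes to the right and down, at radius r is drawn at 1 + k1 r^2 times it, then the intrinsics apply), "R" (3x3) and "t" (3): a world point X has camera coordinates R X + t. Camera axes: x right, y down, z forward; pixel columns grow to the right and rows downward; lengths in m; the calibration is good to about 2 mm. A picture is of the moment at which its call begins. There is no depth.
- ctrl.close_job(): hands the job in; it is judged then, once.
Trained networks look in a picture, given as the dict that the camera call returned (one of the last four; its "shot" number tells which), for a name from the list of things; names that differ only in an ending like _2 or _b are one class to them, and where a whole thing is asked for, a point or a joint stands for the part that bears it (a point fixed in the world has none). Each returns a list of dicts, best first, with "p" (0 to 1); they miss things now and then, are a little off and sometimes report something else, mostly with a low value. They report only what shows in the picture. A call takes as long as a camera call.
- ctrl.search_frame(picture, name): "centre" ([column, row] in pixels, amid what is visible of it).
- ctrl.silhouettes(picture, name): "mask" (400x640 bool, what is visible of it) and "centre" ([column, row] in pixels, amid what is visible of it).
- ctrl.spot_point(picture, name): "centre" ([column, row] in pixels: a listed point, or the origin of a listed thing).
The state is a dict: "clock": time; "joint_pos": joint angles; "qvel": joint speeds; "tau": joint torques, N m; "tool_pos": TCP position; "orientation": TCP orientation; "force": force on the tool from outside, world axes, zero at the start; "moment": the same for the moment, N m; "opening": finger opening in m; "gripper_force": force on a finger pad.
Only numpy, scipy, OpenCV 4.12 (cv2) and the standard library are available. Lean on these libraries where they do the work, as an engineer would, in place of code of your own. Each camera call takes 0.05 s, during which the arm holds its last target. There are 200 camera calls.

### The job

Take the pile of amplifier parts apart from the top down, one part at a time, and set each on the black pad cut to its own outline: the loudspeaker on the round pad, the fan on the square one, the heatsink on the shorter oblong and the power supply on the longer oblong. Each must end lying wholly on its pad, squared up with it and the same way up as in the pile; set the parts down rather than letting them drop. Leave the solder reel and the amber jar where they stand.

Things in the scene. Friction and masses are not known exactly. Their poses are not given: they have to be found in the camera images.
- speaker_c (a point): Small round loudspeaker, top of the pile, face up: 18 mm tall, steel rim 36 mm across from 8 mm up to its top, narrower magnet (25 mm) below; about 50 g. The point is its centre, 9 mm above its underside; z up. It stands on the fan.
- fan_c (a point): Square black fan, 50 x 50 x 15 mm, flat sides, about 60 g. The point is its centre, 7.5 mm above its underside; x and y run square to its sides, z up. Second in the pile, flat on the heatsink.
- heatsink_c (a point): Finned aluminium heatsink, 96 (x) x 54 (y) x 24 mm (z), about 200 g. The point is its centre, 12 mm above its underside. Third in the pile, flat on the power supply.
- psu_c (a point): Steel-cased power supply, 126 (x) x 60 (y) x 30 mm (z), about 400 g. The point is its centre, 15 mm above its underside. Bottom of the pile, flat on the bench. The parts in the pile may be turned a little against one another.
- pad_speaker_top (a point): Black rubber pad, fixed to the bench, 5 mm thick, round, 52 mm across; cut to the loudspeaker's outline with 8 mm to spare all round. The point is the centre of its top face; z up.
- pad_fan_top (a point): Black rubber pad, fixed to the bench, 5 mm thick, 66 x 66 mm; cut to the fan's outline with 8 mm to spare all round. The point is the centre of its top face, x and y square to its sides; z up.
- pad_heatsink_top (a point): Black rubber pad, fixed to the bench, 5 mm thick, 112 (x) x 70 mm (y); cut to the heatsink's outline with 8 mm to spare all round. The point is the centre of its top face, x along its length; z up.
- pad_psu_top (a point): Black rubber pad, fixed to the bench, 5 mm thick, 142 (x) x 76 mm (y); cut to the power supply's outline with 8 mm to spare all round. The point is the centre of its top face, x along its length; z up.
- reel_c (a point): Solder reel standing on its flange, loose, 60 mm across and 38 mm tall; a bystander. The point is its centre, 19 mm up.
- jar_c (a point): Amber glass jar with a white cap, loose, 52 mm across and 55 mm tall; a bystander. The point is its centre, 27.5 mm up.

How it is judged (in metres and radians):
On the way, in this order (a step that is already met when the one before it is completed fails the run):
1. the loudspeaker rests on the round pad, let go (horizontal distance between speaker_c and pad_speaker_top below 0.012 m and z of speaker_c in the frame of pad_speaker_top between 0.006 and 0.012 m and angle between speaker_c's own z axis and vertical below 0.1 rad and contact force between speaker and the fingers below 0.05 N and linear speed of speaker below 0.02 m/s), for 0.2 s.
2. then the fan rests on the square pad, let go (horizontal distance between fan_c and pad_fan_top below 0.012 m and z of fan_c in the frame of pad_fan_top between 0.0045 and 0.0105 m and angle between fan_c's own z axis and vertical below 0.1 rad and contact force between fan and the fingers below 0.05 N and linear speed of fan below 0.02 m/s and (angle between the x axis of fan_c and the x axis of pad_fan_top, either way round below 0.35 rad or angle between the x axis of fan_c and the y axis of pad_fan_top, either way round below 0.35 rad)), for 0.2 s.
3. then the heatsink rests on the shorter oblong pad, let go (horizontal distance between heatsink_c and pad_heatsink_top below 0.012 m and z of heatsink_c in the frame of pad_heatsink_top between 0.009 and 0.015 m and angle between heatsink_c's own z axis and vertical below 0.1 rad and contact force between heatsink and the fingers below 0.05 N and linear speed of heatsink below 0.02 m/s and angle between the x axis of heatsink_c and the x axis of pad_heatsink_top, either way round below 0.2 rad), for 0.2 s.
4. then the power supply rests on the longer oblong pad, let go (horizontal distance between psu_c and pad_psu_top below 0.012 m and z of psu_c in the frame of pad_psu_top between 0.012 and 0.018 m and angle between psu_c's own z axis and vertical below 0.1 rad and contact force between psu and the fingers below 0.05 N and linear speed of psu below 0.02 m/s and angle between the x axis of psu_c and the x axis of pad_psu_top, either way round below 0.2 rad), for 0.2 s.
At the end, for the whole second after the job is handed in: Each part rests on its own pad (height 3 mm, level 0.1 rad), centre within 12 mm of the pad's, let go and at rest; heatsink and power supply in line with their pads within 0.2 rad (either way round), fan square within 0.35 rad (any quarter turn) (all of step 1 and all of step 2 and all of step 3 and all of step 4); the robot touches nothing.
It fails at once if a part falls freely (let go and faster than 0.7 m/s, a drop of about 25 mm) ((contact force between speaker and the fingers below 0.01 N and linear speed of speaker above 0.7 m/s) or (contact force between fan and the fingers below 0.01 N and linear speed of fan above 0.7 m/s) or (contact force between heatsink and the fingers below 0.01 N and linear speed of heatsink above 0.7 m/s) or (contact force between psu and the fingers below 0.01 N and linear speed of psu above 0.7 m/s)).
It fails at once if the solder reel is moved more than 20 mm (distance of reel_c from where it was at the start of the episode above 0.02 m).
It fails at once if the amber jar is moved more than 20 mm (distance of jar_c from where it was at the start of the episode above 0.02 m).
It also fails if it takes over 104 s, if anything falls off the work surface, if the arm or the gripper's body presses on something with over 40 N, if the wrist force passes 120 N, or if a joint passes its speed limit or range.

## Working session

There is one attempt and no reset: what is moved stays moved. The work goes in short steps, Python scripts to look and compute and a tool call to move; the robot and the scene stay as the last step left them, time stands still between calls to the robot, and variables do not carry over. Pictures are saved under pics/ and viewed, at most 14 in all, crops included, and the job is handed in when it is done.

Besides the shell and the picture viewer there is one more tool, called after ">>>" as name(argument=value, ...) on one line, values as JSON. carry_out: Moves the arm, as the interface text tells. Its arguments: {"type":"object","properties":{"deltas":{"type":"array"}},"required":["deltas"]}

```bash
mkdir -p pics
cat > h.py <<'E'
import numpy as np, cv2
from plant import ctrl
def shot(n,save=None):
    p=ctrl.snapshot(n)
    if save: cv2.imwrite('pics/'+save,p['color'][:,:,::-1])
    return p
def ray(p,uv):
    K=np.array(p['camera_matrix']);R=np.array(p['R']);t=np.array(p['t'])
    s=cv2.undistortPoints(np.array([[uv]],float),K,np.array([p['k1'],0,0,0,0.]))[0,0]
    return -R.T@t, R.T@np.array([s[0],s[1],1])
def onz(p,uv,z):
    c,d=ray(p,uv); return c+d*(z-c[2])/d[2]
def proj(p,X):
    r=cv2.Rodrigues(np.array(p['R'],float))[0]
    return cv2.projectPoints(np.array(X,float).reshape(-1,1,3),r,np.array(p['t'],float),np.array(p['camera_matrix'],float),np.array([p['k1'],0,0,0,0.]))[0].reshape(-1,2)
def outline(p,mask,z):
    cs,_=cv2.findContours(mask.astype(np.uint8),cv2.RETR_EXTERNAL,cv2.CHAIN_APPROX_NONE)
    c=max(cs,key=cv2.contourArea).reshape(-1,2)
    return np.array([onz(p,u,z)[:2] for u in c])
def rect(P):
    (c,s,a)=cv2.minAreaRect((P*1000).astype(np.float32)); 
    if s[0]<s[1]: s=s[::-1];a+=90
    return np.round(c,1),np.round(s,1),round((a+90)%180-90,1)
Z=dict(speaker_c=.087-.009+.0,fan_c=.0615,heatsink_c=.042,psu_c=.015,pad_speaker_top=.005,pad_fan_top=.005,pad_heatsink_top=.005,pad_psu_top=.005,reel_c=.019,jar_c=.0275)
E
python3 - <<'E'
from h import *
print({k:v for k,v in ctrl.get_obs().items()})
for cam in ['scene','side','wrist']:
    p=shot(cam,cam+'0.png'); c,_=ray(p,(320,200)); print(cam,c.round(3),np.round(p['R'][2],2))
    for n,z in Z.items():
        a=ctrl.spot_point(p,n); b=ctrl.silhouettes(p,n)
        s=n+' '
        if a: s+=f"p{a[0]['p']:.2f} {np.round(a[0]['centre'])} {onz(p,a[0]['centre'],z)[:2].round(4)} "
        if b: s+=f"| p{b[0]['p']:.2f} {b[0]['mask'].sum()} {np.round(b[0]['centre'])} {rect(outline(p,b[0]['mask'],z))}"
        print(s)
E
```

```text
{'clock': 0.0, 'joint_pos': array([ 8.02205421e+01,  2.05907872e+01,  6.33732431e-01, -2.08508207e-02,
       -7.01345513e+01, -1.65050840e+01]), 'qvel': array([-0.00415663,  0.00934325,  0.0439079 , -0.10698092,  0.06300333,
        0.04368404]), 'tau': array([ 1.68687733e-03, -5.82721066e+01,  2.93046981e+01,  6.99675232e+00,
        7.06955689e-03, -1.59748488e-04]), 'tool_pos': array([0.298733  , 0.60475551, 0.22562738]), 'orientation': array([ 1.79906599e+02, -7.23454423e-03, -2.62916370e+01]), 'force': array([-0.60900781,  0.18674751,  0.29729196]), 'moment': array([ 0.02832873, -0.00616079, -0.00235034]), 'gripper_force': 0.0, 'opening': 0.0875851791610776}
scene [1.296 0.74  0.689] [-0.63 -0.59 -0.51]
speaker_c p0.70 [374. 261.] [0.6305 0.2628] | p0.71 181 [374. 258.] (array([622.3, 252.9]), array([46. , 30.8]), 37.8)
fan_c p0.78 [369. 264.] [0.626  0.2488] | p0.74 347 [373. 267.] (array([624.4, 257.1]), array([65.4, 56.5]), 13.6)
heatsink_c p0.64 [375. 275.] [0.6265 0.2658] | p0.65 844 [382. 280.] (array([622.9, 264.3]), array([104.9,  88.4]), -66.3)
psu_c p0.65 [372. 283.] 
[... 1527 characters left out ...]
[531.1,   6.6]), array([67.8, 67. ]), -17.3)
pad_heatsink_top p0.84 [320. 330.] [ 0.4473 -0.2495] | p0.57 1545 [324. 332.] (array([ 450.4, -261.2]), array([115.6,  70.8]), -81.5)
pad_psu_top p0.94 [402. 303.] [ 0.6366 -0.2269] | p0.79 1772 [404. 307.] (array([ 637. , -233.6]), array([146.9,  82. ]), -88.4)
reel_c p0.62 [325. 177.] [0.6598 0.3456] | p0.72 525 [392. 236.] (array([716.9,  -9. ]), array([115.5,  58.8]), 62.6)
jar_c p0.57 [272. 169.] [0.5133 0.4326] | p0.52 291 [271. 168.] (array([512.8, 440.3]), array([151.5,  49.2]), 77.5)
wrist [0.368 0.571 0.385] [-0.26  0.13 -0.96]
speaker_c 
fan_c 
heatsink_c 
psu_c 
pad_speaker_top 
pad_fan_top 
pad_heatsink_top 
pad_psu_top 
reel_c 
jar_c
```

View pics/scene0.png

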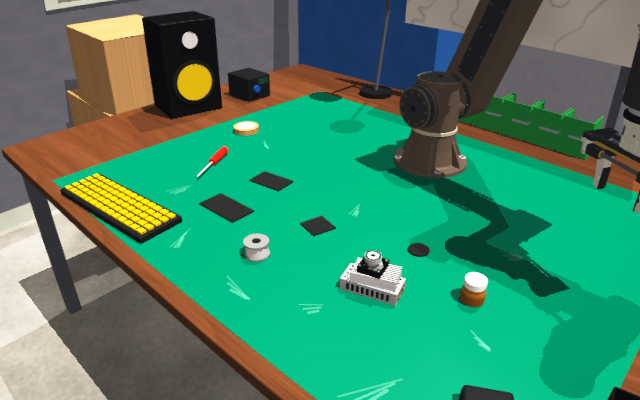

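>>> carry_out(deltas=[[[1.0,0.37,0,0,1],[1.0,0.37,0,0,1],[1.0,0.37,0,0,1],[1.0,0.37,0,0,1],[1.0,0.37,0,0,1]]])

```text
clock: 3.65
tool_pos: [0.4479, 0.4469, 0.2269]
orientation: [180.0, -0.0, -26.5]
force: [0.6, -0.5, -0.4]
opening: 0.0875
gripper_force: 0.0
```

>>> carry_out(deltas=[[[1.0,0.37,0,0,1],[1.0,0.37,0,0,1],[1.0,0.37,0,0,1],[1.0,0.37,0,0,1],[1.0,0.37,0,0,1]]])

```text
clock: 4.15
tool_pos: [0.5945, 0.2921, 0.2263]
orientation: [180.0, -0.0, -26.5]
force: [-0.1, 0.8, -1.0]
opening: 0.0878
gripper_force: 0.0
```

>>> carry_out(deltas=[[[0.235,0.095,0,0.119,1],[0.235,0.095,0,0.119,1],[0.235,0.095,0,0.119,1],[0.235,0.095,0,0.119,1],[0.235,0.095,0,0.119,1]]])

```text
clock: 4.65
tool_pos: [0.6257, 0.2579, 0.2264]
orientation: [180.0, 0.0, -69.5]
force: [-0.3, 0.0, 0.3]
opening: 0.0875
gripper_force: 0.0
```

```bash
cat >> h.py <<'E'
def look(cam,names,save=None,zs={}):
    o=ctrl.get_obs(); print('tcp',o['tool_pos'].round(4),o['orientation'].round(1),'t',o['clock'],'op',round(o['opening'],4))
    p=shot(cam,save)
    for n in names:
        z=zs.get(n,Z[n]); a=ctrl.spot_point(p,n); b=ctrl.silhouettes(p,n); s=n+' '
        if a: s+=f"p{a[0]['p']:.2f} {np.round(a[0]['centre'])} {onz(p,a[0]['centre'],z)[:2].round(4)} "
        if b: s+=f"| p{b[0]['p']:.2f} {b[0]['mask'].sum()} {np.round(b[0]['centre'])} {rect(outline(p,b[0]['mask'],z))}"
        print(s)
    return p
E
python3 - <<'E'
from h import *
look('wrist',['speaker_c','fan_c','heatsink_c','psu_c'],'w1.png',dict(speaker_c=.087,fan_c=.069,heatsink_c=.054,psu_c=.03))
look('scene',['speaker_c','fan_c'])
E
```

```text
tcp [0.6257 0.2579 0.2264] [180.    0.  -69.5] t 4.65 op 0.0875
speaker_c p0.76 [321. 184.] [0.6286 0.2529] | p0.68 906 [316. 186.] (array([626.8, 255. ]), array([36.4, 33.4]), -69.5)
fan_c p0.73 [319. 183.] [0.6297 0.2564] | p0.68 1132 [320. 168.] (array([625.8, 255.1]), array([53.2, 50.8]), -74.5)
heatsink_c | p0.72 1636 [307. 196.] (array([611.5, 290.2]), array([55.9, 33.6]), 27.0)
psu_c | p0.73 1309 [324. 136.] (array([639.9, 213.5]), array([62.3, 38.3]), 11.4)
tcp [0.6257 0.2576 0.2266] [-180.    0.  -69.] t 5.1 op 0.0874
speaker_c p0.79 [373. 260.] [0.6284 0.2601] | p0.58 220 [376. 258.] (array([622.9, 254.8]), array([47.8, 37.5]), 43.7)
fan_c p0.93 [372. 263.] [0.6217 0.2517] | p0.69 350 [372. 265.] (array([625. , 257.1]), array([67.3, 55.3]), 16.0)
```

View pics/w1.png

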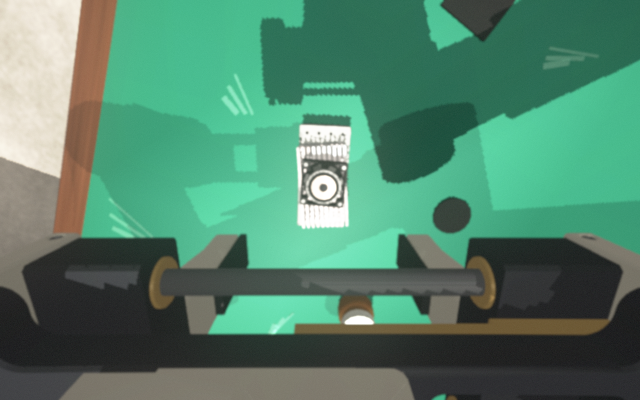

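The wrist picture shows the pile under the tool: speaker at about (323,187), fan around it, heatsink and power supply upright in the frame, round pad at (452,214). I go down to the speaker rim and grip it.

>>> carry_out(deltas=[[[0.016,0,0.5,0,1],[0.016,0,0.768,0,1],[0.016,0,0.768,0,1],[0.016,0,0.768,0,1],[0.016,0,0.768,0,1]]])

```text
clock: 5.85
tool_pos: [0.6269, 0.2541, 0.0728]
orientation: [179.9, -0.1, -69.1]
force: [0.8, 0.8, 1.4]
opening: 0.0875
gripper_force: 0.0
```

>>> carry_out(deltas=[[[0,0,0,0,-1],[0,0,0,0,-1],[0,0,0,0,-1],[0,0,0,0,-1],[0,0,0,0,-1]]])

```text
clock: 6.35
tool_pos: [0.6271, 0.2547, 0.0738]
orientation: [-179.9, 0.0, -69.1]
force: [-0.2, 0.8, 1.0]
opening: 0.0534
gripper_force: 0.0
```

Run:
```python
from h import *
o=ctrl.get_obs();print(o['tool_pos'],o['opening'],o['gripper_force'],o['orientation'])
shot('wrist','w2.png')
```

```text
[0.62710219 0.2546501  0.07376325] 0.053383780327570164 0.0 [-1.79938639e+02  1.86660115e-02 -6.91238685e+01]
```

View pics/w2.png

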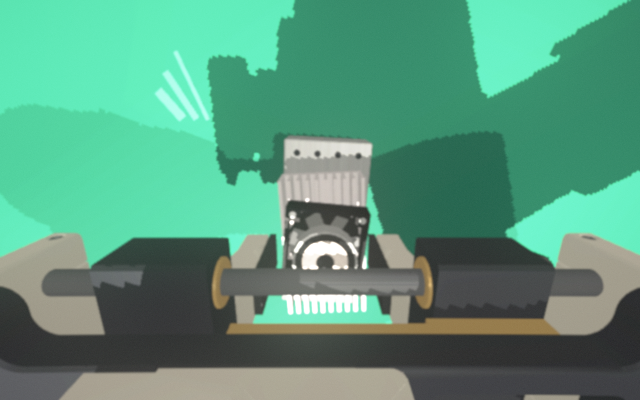

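The wrist view shows the fingers centred on the speaker (325,262) and still closing. I keep closing, lift and go over to the round pad.

>>> carry_out(deltas=[[[0,0,0,0,-1],[0,0,0,0,-1],[0,0,0,0,-1],[0,0,0,0,-1],[0,0,0,0,-1]]])

```text
clock: 6.9
tool_pos: [0.6268, 0.2544, 0.073]
orientation: [180.0, -0.0, -69.1]
force: [-0.9, -0.6, 1.2]
opening: 0.0348
gripper_force: 30.0
```

>>> carry_out(deltas=[[[0,0,-0.05,0,-1],[0,0,-0.15,0,-1],[0,0,-0.3,0,-1],[0,0,-0.4,0,-1],[0,0,-0.4,0,-1]]])

```text
clock: 7.4
tool_pos: [0.6288, 0.2555, 0.1575]
orientation: [-179.6, 0.1, -69.1]
force: [0.1, -0.0, -0.3]
opening: 0.0347
gripper_force: 30.0
```

>>> carry_out(deltas=[[[-0.08,0.2,0,0,-1],[-0.16,0.44,0,0,-1],[-0.24,0.66,0,0,-1],[-0.317,0.874,0,0,-1],[-0.317,0.874,0,0,-1]]])

```text
clock: 7.9
tool_pos: [0.4364, 0.2501, 0.1531]
orientation: [179.9, 0.0, -69.0]
force: [0.5, 0.7, 0.4]
opening: 0.0348
gripper_force: 30.0
```

Run:
```python
from h import *
look('wrist',['pad_speaker_top','speaker_c'],'w3.png')
look('scene',['pad_speaker_top','speaker_c','fan_c','heatsink_c','psu_c'],None,dict(speaker_c=.158))
```

```text
tcp [0.4364 0.2501 0.1531] [179.9   0.  -69. ] t 7.9 op 0.0348
pad_speaker_top p0.84 [317. 185.] [0.4425 0.25  ] | p0.60 1740 [321. 187.] (array([439.9, 250.5]), array([50.1, 50. ]), -5.7)
speaker_c | p0.58 2302 [318. 249.] (array([424. , 282.6]), array([55.7, 40.4]), 19.8)
tcp [0.4417 0.2517 0.153 ] [-180.     0.   -69.1] t 8.15 op 0.0347
pad_speaker_top p0.64 [416. 247.] [0.439  0.2444] | p0.60 235 [415. 248.] (array([442.7, 253.3]), array([52.4, 49. ]), 43.6)
speaker_c p0.52 [427. 194.] [0.4463 0.2597] | p0.49 36 [432. 194.] (array([431.9, 260.2]), array([38.3,  8.8]), 32.5)
fan_c p0.69 [372. 264.] [0.6218 0.2536] | p0.63 536 [373. 262.] (array([625.4, 257. ]), array([69.6, 57.2]), 15.3)
heatsink_c p0.91 [378. 274.] [0.6208 0.2679] | p0.61 848 [382. 279.] (array([622.6, 263.4]), array([103.5,  88. ]), -65.6)
psu_c p0.65 [372. 280.] [0.6172 0.2534] | p0.75 968 [368. 289.] (array([626.9, 257.1]), array([136.1,  93.9]), -72.5)
```

View pics/w3.png

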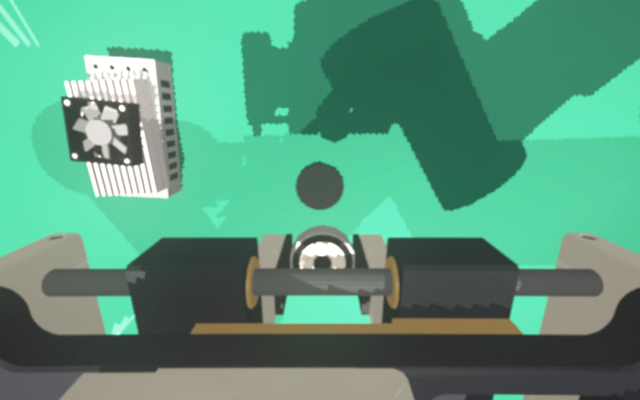

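The wrist view shows the speaker held level between the fingers (322,250) and the round pad at (320,186), in line with it. I lower, release and rise.

>>> carry_out(deltas=[[[0,0.009,0.25,0,-1],[0,0.009,0.5,0,-1],[0,0.009,0.65,0,-1],[0,0.009,0.7,0,-1],[0,0.009,0.718,0,-1]]])

```text
clock: 9.2
tool_pos: [0.4389, 0.2502, 0.0088]
orientation: [179.9, -0.1, -69.1]
force: [-8.7, -5.2, 20.2]
opening: 0.035
gripper_force: 30.0
```

>>> carry_out(deltas=[[[0,0,0,0,-1],[0,0,0,0,-1],[0,0,0,0,-0.1],[0,0,0,0,0.1],[0,0,0,0,1]]])

```text
clock: 9.7
tool_pos: [0.4396, 0.2511, 0.01]
orientation: [-179.9, 0.0, -69.1]
force: [-0.7, 0.6, -0.3]
opening: 0.05
gripper_force: 0.0
```

>>> carry_out(deltas=[[[0,0,0,0,1],[0,0,0,0,1],[0,0,0,0,1],[0,0,0,0,1],[0,0,0,0,1]]])

```text
clock: 10.2
tool_pos: [0.4393, 0.2508, 0.0093]
orientation: [180.0, -0.0, -69.1]
force: [-0.1, 0.4, -0.1]
opening: 0.0859
gripper_force: 0.0
```

>>> carry_out(deltas=[[[0,0,-0.2,0,1],[0,0,-0.45,0,1],[0,0,-0.7,0,1],[0,0,-0.95,0,1],[0,0,-0.95,0,1]]])

```text
clock: 10.7
tool_pos: [0.4423, 0.2532, 0.2068]
orientation: [-179.3, 0.2, -69.1]
force: [-0.6, 1.3, -0.3]
opening: 0.0878
gripper_force: 0.0
```

Run:
```python
from h import *
look('wrist',['pad_speaker_top','speaker_c','fan_c','heatsink_c','psu_c'],'w4.png',dict(speaker_c=.023,fan_c=.069,heatsink_c=.054,psu_c=.03))
```

```text
tcp [0.4423 0.2532 0.2068] [-179.3    0.2  -69.1] t 10.7 op 0.0878
pad_speaker_top p0.80 [328. 176.] [0.4372 0.2516] | p0.91 601 [332. 166.] (array([440.1, 247. ]), array([50.8, 45.2]), 7.2)
speaker_c p0.68 [324. 174.] [0.4441 0.2477] | p0.81 706 [323. 177.] (array([440.6, 252. ]), array([35.1, 34.5]), -68.9)
fan_c p0.68 [150. 127.] [0.6232 0.2561] | p0.59 3073 [150. 128.] (array([622.4, 255.9]), array([58.2, 50.5]), 15.2)
heatsink_c | p0.95 3222 [169. 153.] (array([617.6, 261.8]), array([96. , 65.1]), -66.6)
psu_c | p0.67 2727 [194.  85.] (array([618.8, 255.8]), array([125.8,  71.4]), -71.7)
```

View pics/w4.png

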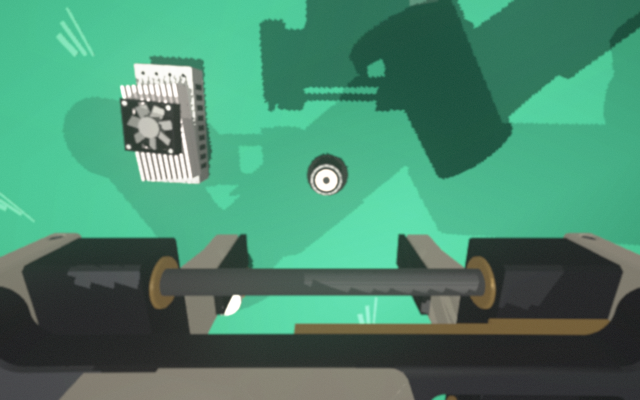

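The speaker sits on the round pad (326,178), well inside. Back over the pile.

>>> carry_out(deltas=[[[0.08,-0.22,0,0.015,1],[0.16,-0.44,0,0.015,1],[0.24,-0.66,0,0.015,1],[0.31,-0.877,0,0.015,1],[0.31,-0.877,0,0.015,1]]])

```text
clock: 11.75
tool_pos: [0.6293, 0.2548, 0.1963]
orientation: [179.9, -0.1, -74.7]
force: [-1.9, -0.3, -1.4]
opening: 0.0877
gripper_force: 0.0
```

Run:
```python
from h import *
import time
shot('wrist') 
look('wrist',['fan_c','heatsink_c','psu_c'],'w5.png',dict(speaker_c=.023,fan_c=.069,heatsink_c=.054,psu_c=.03))
```

```text
tcp [0.6271 0.2547 0.1966] [ 1.798e+02 -1.000e-01 -7.470e+01] t 11.8 op 0.0873
fan_c p0.76 [318. 192.] [0.6313 0.255 ] | p0.64 2416 [318. 192.] (array([626. , 255.7]), array([52.1, 49.9]), -74.7)
heatsink_c | p0.65 1821 [322. 165.] (array([636.6, 232.5]), array([54.4, 33.7]), 25.0)
psu_c | p0.75 1347 [320. 141.] (array([638.5, 216.5]), array([60.6, 42.2]), 15.3)
```

View pics/w5.png

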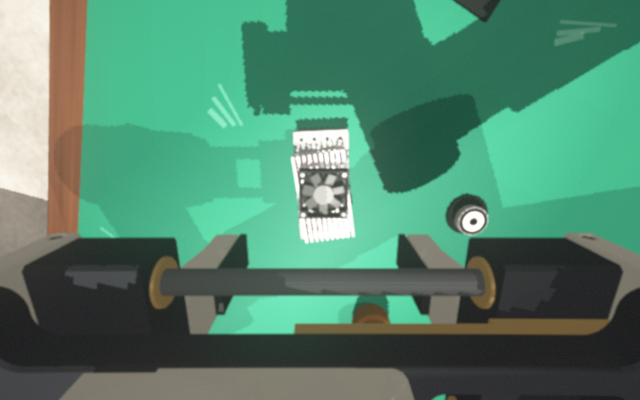

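Fan at (323,194), square in the frame. Down, grip, lift, carry towards the square pad.

>>> carry_out(deltas=[[[-0.006,0.004,0.22,0,1],[-0.006,0.004,0.45,0,1],[-0.006,0.004,0.65,0,1],[-0.006,0.004,0.698,0,1],[-0.006,0.004,0.698,0,1]]])

```text
clock: 12.65
tool_pos: [0.6234, 0.2561, 0.0591]
orientation: [179.9, -0.1, -74.5]
force: [0.8, 0.5, -0.0]
opening: 0.0876
gripper_force: 0.0
```

>>> carry_out(deltas=[[[0,0,0,0,-1],[0,0,0,0,-1],[0,0,0,0,-1],[0,0,0,0,-1],[0,0,0,0,-1]]])

```text
clock: 13.15
tool_pos: [0.6244, 0.2564, 0.0605]
orientation: [-179.9, 0.0, -74.5]
force: [-0.5, -0.4, 0.3]
opening: 0.0534
gripper_force: 0.0
```

>>> carry_out(deltas=[[[0,0,0,0,-1],[0,0,0,0,-1],[0,0,0,0,-1],[0,0,0,0,-1]]])

```text
clock: 13.55
tool_pos: [0.6244, 0.2564, 0.0603]
orientation: [-180.0, 0.0, -74.5]
force: [-1.7, -0.6, 5.2]
opening: 0.0496
gripper_force: 30.0
```

>>> carry_out(deltas=[[[0,0,-0.05,0,-1],[0,0,-0.15,0,-1],[0,0,-0.3,0,-1],[0,0,-0.4,0,-1],[0,0,-0.4,0,-1]]])

```text
clock: 14.05
tool_pos: [0.6259, 0.2572, 0.1437]
orientation: [-179.7, 0.1, -74.5]
force: [0.2, 0.1, -0.4]
opening: 0.0494
gripper_force: 30.0
```

>>> carry_out(deltas=[[[0.08,0.06,0,0,-1],[0.21,0.155,0,0,-1],[0.35,0.26,0,0,-1],[0.48,0.355,0,0,-1],[0.534,0.395,0,0,-1]]])

```text
clock: 14.55
tool_pos: [0.5749, 0.1299, 0.1394]
orientation: [179.9, -0.0, -74.6]
force: [0.7, 0.3, 0.4]
opening: 0.0493
gripper_force: 30.0
```

>>> carry_out(deltas=[[[0.13,0.1,0,0.022,-1],[0.27,0.2,0,0.045,-1],[0.4,0.3,0,0.067,-1],[0.534,0.395,0,0.089,-1],[0.534,0.395,0,0.089,-1]]])

```text
clock: 15.05
tool_pos: [0.527, 0.0058, 0.1395]
orientation: [179.9, -0.0, -107.0]
force: [0.3, 0.9, -0.5]
opening: 0.0497
gripper_force: 30.0
```

Run:
```python
from h import *
shot('wrist')
look('wrist',['pad_fan_top','fan_c'],'w6.png')
```

```text
tcp [0.5282 0.007  0.1397] [ 180.    -0.  -106.7] t 15.1 op 0.0497
pad_fan_top p0.69 [320. 190.] [0.5296 0.0062] | p0.56 2989 [324. 183.] (array([527. ,  -1.9]), array([65.8, 49.4]), -15.0)
fan_c p0.96 [318. 249.] [0.5431 0.043 ] | p0.69 5490 [318. 237.] (array([536.6,  33.2]), array([78.9, 57.4]), -16.7)
```

View pics/w6.png

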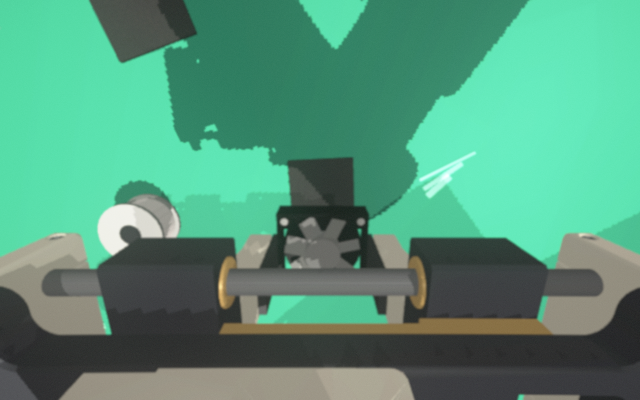

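Fan held level (318,240), pad behind it at (321,183) and squared with it. Lower, release, rise.

>>> carry_out(deltas=[[[-0.007,-0.009,0.2,0,-1],[-0.007,-0.009,0.42,0,-1],[-0.007,-0.009,0.57,0,-1],[-0.007,-0.009,0.62,0,-1],[-0.007,-0.009,0.638,0,-1]]])

```text
clock: 15.85
tool_pos: [0.5306, 0.0094, 0.0112]
orientation: [179.9, -0.1, -106.5]
force: [-8.2, 0.2, 14.9]
opening: 0.0494
gripper_force: 30.0
```

>>> carry_out(deltas=[[[0,0,0,0,-1],[0,0,0,0,-1],[0,0,0,0,0.2],[0,0,0,0,0.3],[0,0,0,0,1]]])

```text
clock: 16.35
tool_pos: [0.5315, 0.0093, 0.0128]
orientation: [-179.9, 0.0, -106.6]
force: [0.4, -0.1, 0.8]
opening: 0.0603
gripper_force: 0.0
```

>>> carry_out(deltas=[[[0,0,0,0,1],[0,0,0,0,1],[0,0,0,0,1],[0,0,0,0,1]]])

```text
clock: 16.75
tool_pos: [0.531, 0.0091, 0.0121]
orientation: [180.0, -0.0, -106.6]
force: [0.1, 0.7, 0.1]
opening: 0.0866
gripper_force: 0.0
```

>>> carry_out(deltas=[[[0,0,-0.2,0,1],[0,0,-0.45,0,1],[0,0,-0.7,0,1],[0,0,-0.95,0,1],[0,0,-0.95,0,1]]])

```text
clock: 17.25
tool_pos: [0.5349, 0.0098, 0.2098]
orientation: [-179.4, 0.3, -106.5]
force: [-0.3, -0.6, -0.8]
opening: 0.0877
gripper_force: 0.0
```

Run:
```python
from h import *
shot('wrist')
look('wrist',['pad_fan_top','fan_c','pad_psu_top','reel_c'],'w7.png',dict(fan_c=.02))
look('side',['pad_fan_top','fan_c'],None,dict(fan_c=.0125))
```

```text
tcp [0.533  0.0097 0.2061] [-179.6    0.2 -106.5] t 17.3 op 0.0877
pad_fan_top | p0.63 996 [340. 154.] (array([529.2,   6.4]), array([65.7, 65.6]), -13.8)
fan_c p0.66 [320. 177.] [0.5358 0.0063] | p0.60 1718 [318. 174.] (array([532.4,   8.2]), array([51.1, 49.9]), 73.5)
pad_psu_top | p0.64 4326 [182.  24.] (array([ 632.3, -194.5]), array([78.8, 69.5]), 1.5)
reel_c p0.63 [176. 204.] [ 0.7157 -0.0104] | p0.86 2672 [177. 202.] (array([714.6, -10.9]), array([81.5, 63.1]), 9.0)
tcp [0.5308 0.0091 0.2013] [ 1.799e+02 -1.000e-01 -1.066e+02] t 17.75 op 0.0875
pad_fan_top p0.57 [318. 248.] [0.5282 0.0133] | p0.66 152 [314. 256.] (array([531.5,   4.1]), array([65. , 62.5]), -17.4)
fan_c p0.62 [321. 246.] [0.5352 0.0114] | p0.76 349 [322. 245.] (array([535.4,   9.7]), array([71.9, 49.3]), 72.6)
```

View pics/w7.png

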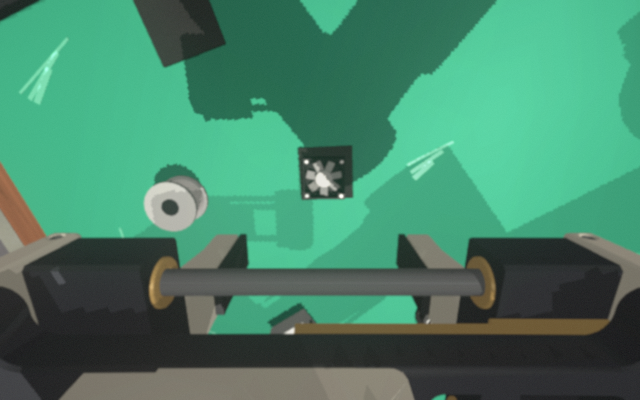

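Fan squared on its pad (325,174) with a rim of pad round it. Back over the pile for the heatsink.

>>> carry_out(deltas=[[[-0.15,-0.02,0,0,1],[-0.33,-0.03,0,0,1],[-0.5,-0.04,0,0,1],[-0.66,-0.051,0,0,1],[-0.66,-0.051,0,0,1]]])

```text
clock: 18.5
tool_pos: [0.5796, 0.1358, 0.2016]
orientation: [-180.0, 0.0, -106.4]
force: [-1.0, -0.3, -0.4]
opening: 0.0877
gripper_force: 0.0
```

>>> carry_out(deltas=[[[-0.15,-0.02,0,-0.023,1],[-0.33,-0.03,0,-0.046,1],[-0.5,-0.04,0,-0.069,1],[-0.66,-0.051,0,-0.092,1],[-0.66,-0.051,0,-0.111,1]]])

```text
clock: 19.0
tool_pos: [0.6267, 0.2592, 0.2011]
orientation: [180.0, -0.0, -66.2]
force: [0.8, -1.1, -0.1]
opening: 0.0876
gripper_force: 0.0
```

Run:
```python
from h import *
shot('wrist')
look('wrist',['heatsink_c','psu_c'],'w8.png',dict(heatsink_c=.054,psu_c=.03))
```

```text
tcp [0.626  0.2578 0.2012] [179.9  -0.  -65.8] t 19.05 op 0.0879
heatsink_c p0.55 [324. 191.] [0.6225 0.2601] | p0.57 4332 [322. 185.] (array([624.3, 262.1]), array([97.5, 55. ]), -66.5)
psu_c | p0.88 1512 [326. 137.] (array([639. , 215.3]), array([61. , 39.5]), 17.5)
```

View pics/w8.png

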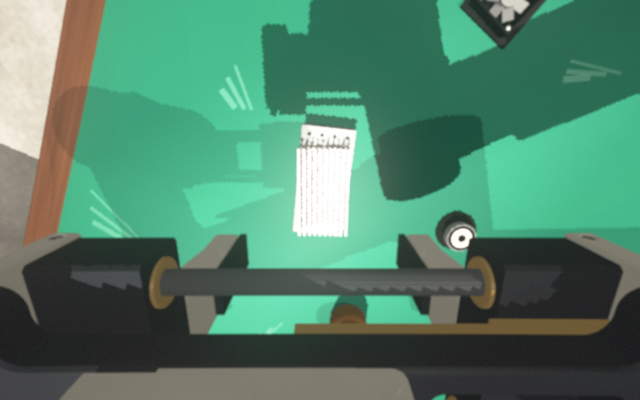

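Heatsink at (325,185), in line with the tool. Down, grip, lift, carry to the shorter oblong pad.

>>> carry_out(deltas=[[[-0.023,0,0.22,0,1],[-0.023,0,0.45,0,1],[-0.023,0,0.68,0,1],[-0.023,0,0.8,0,1],[-0.023,0,0.83,0,1]]])

```text
clock: 19.8
tool_pos: [0.6222, 0.2586, 0.0329]
orientation: [179.7, -0.1, -66.8]
force: [-0.5, 0.9, 0.5]
opening: 0.0877
gripper_force: 0.0
```

>>> carry_out(deltas=[[[0,0,0,0,1],[0,0,0,0,-1],[0,0,0,0,-1],[0,0,0,0,-1],[0,0,0,0,-1]]])

```text
clock: 20.3
tool_pos: [0.6244, 0.2609, 0.0373]
orientation: [-179.9, 0.0, -66.6]
force: [-0.6, 0.6, 0.4]
opening: 0.0611
gripper_force: 0.0
```

>>> carry_out(deltas=[[[0,0,0,0,-1],[0,0,0,0,-1],[0,0,0,0,-1],[0,0,0,0,-1]]])

```text
clock: 20.7
tool_pos: [0.6241, 0.2607, 0.0367]
orientation: [-180.0, -0.0, -66.6]
force: [-1.9, -0.6, 6.4]
opening: 0.0537
gripper_force: 30.0
```

>>> carry_out(deltas=[[[0,0,-0.05,0,-1],[0,0,-0.15,0,-1],[0,0,-0.3,0,-1],[0,0,-0.4,0,-1],[0,0,-0.4,0,-1]]])

```text
clock: 21.2
tool_pos: [0.6257, 0.2616, 0.1199]
orientation: [-179.7, 0.0, -66.6]
force: [0.0, -0.5, -2.2]
opening: 0.054
gripper_force: 30.0
```

>>> carry_out(deltas=[[[0.09,0.08,0,0,-1],[0.22,0.2,0,0,-1],[0.37,0.34,0,0,-1],[0.52,0.48,0,0,-1],[0.676,0.62,0,0,-1]]])

```text
clock: 21.7
tool_pos: [0.5624, 0.0857, 0.1151]
orientation: [179.9, 0.0, -66.6]
force: [1.0, -0.2, -2.1]
opening: 0.0536
gripper_force: 30.0
```

>>> carry_out(deltas=[[[0.13,0.12,0,0,-1],[0.27,0.25,0,0,-1],[0.4,0.37,0,0,-1],[0.54,0.5,0,0,-1],[0.676,0.62,0,0,-1]]])

```text
clock: 22.2
tool_pos: [0.5022, -0.0874, 0.1154]
orientation: [179.9, 0.0, -66.6]
force: [1.0, 0.2, -2.0]
opening: 0.0537
gripper_force: 30.0
```

>>> carry_out(deltas=[[[0.15,0.14,0,0.01,-1],[0.32,0.29,0,0.02,-1],[0.5,0.46,0,0.03,-1],[0.62,0.57,0,0.042,-1],[0.676,0.62,0,0.042,-1]]])

```text
clock: 22.7
tool_pos: [0.4415, -0.2614, 0.1152]
orientation: [179.9, 0.0, -82.0]
force: [0.8, 0.3, -1.9]
opening: 0.0537
gripper_force: 30.0
```

Run:
```python
from h import *
shot('wrist')
look('wrist',['pad_heatsink_top','heatsink_c'],'w9.png')
look('side',['pad_heatsink_top'])
look('scene',['pad_heatsink_top'])
```

```text
tcp [ 0.4414 -0.262   0.1152] [179.9   0.  -81.9] t 22.75 op 0.0537
pad_heatsink_top | p0.97 2724 [314. 155.] (array([ 455.4, -299.3]), array([70.7, 31.8]), 8.0)
heatsink_c p0.78 [323. 258.] [ 0.4344 -0.2184] | p0.66 12701 [321. 230.] (array([ 440.2, -250.6]), array([88.6, 83.9]), 8.0)
tcp [ 0.4437 -0.2588  0.1158] [180.    0.  -81.7] t 23.0 op 0.0538
pad_heatsink_top p0.67 [324. 334.] [ 0.4502 -0.2605] | p0.62 1594 [321. 334.] (array([ 449.6, -261.2]), array([116.1,  72.9]), -81.0)
tcp [ 0.4439 -0.2586  0.1161] [180.    0.  -81.7] t 23.15 op 0.0539
pad_heatsink_top p0.97 [271. 178.] [ 0.443  -0.2637] | p0.97 471 [272. 178.] (array([ 453.8, -258.2]), array([118.2,  75.7]), -80.7)
```

View pics/w9.png

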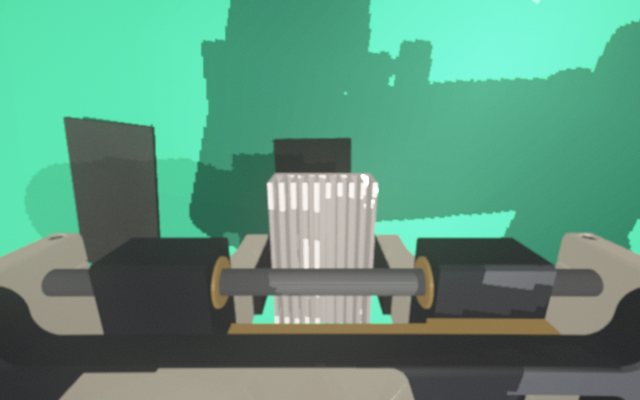

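Heatsink held level; the pad shows beyond it at (313,155), a few mm to the left in the tool's y. Correct, lower, release, rise.

>>> carry_out(deltas=[[[0.017,-0.029,0.15,0,-1],[0.017,-0.029,0.32,0,-1],[0.017,-0.029,0.45,0,-1],[0.017,-0.029,0.495,0,-1],[0.017,-0.029,0.517,0,-1]]])

```text
clock: 23.8
tool_pos: [0.4497, -0.2618, 0.0122]
orientation: [179.9, 0.0, -81.7]
force: [-1.3, 0.5, -0.9]
opening: 0.0539
gripper_force: 30.0
```

>>> carry_out(deltas=[[[0,0,0,0,-1],[0,0,0,0,-1],[0,0,0,0,0.3],[0,0,0,0,0.4],[0,0,0,0,1]]])

```text
clock: 24.3
tool_pos: [0.4504, -0.2621, 0.0135]
orientation: [-179.9, -0.0, -81.7]
force: [0.1, -0.3, 0.2]
opening: 0.0646
gripper_force: 0.0
```

>>> carry_out(deltas=[[[0,0,0,0,1],[0,0,0,0,1],[0,0,0,0,1],[0,0,0,0,1]]])

```text
clock: 24.7
tool_pos: [0.4499, -0.2619, 0.0127]
orientation: [180.0, 0.0, -81.7]
force: [0.4, 0.2, -0.2]
opening: 0.0872
gripper_force: 0.0
```

>>> carry_out(deltas=[[[0,0,-0.2,0,1],[0,0,-0.45,0,1],[0,0,-0.7,0,1],[0,0,-0.95,0,1],[0,0,-0.95,0,1]]])

```text
clock: 25.2
tool_pos: [0.4535, -0.2633, 0.2103]
orientation: [-179.4, -0.3, -81.7]
force: [1.0, -0.9, -0.0]
opening: 0.0875
gripper_force: 0.0
```

Run:
```python
from h import *
shot('wrist')
look('wrist',['pad_heatsink_top','heatsink_c','pad_psu_top'],'w10.png',dict(heatsink_c=.029))
look('side',['pad_heatsink_top','heatsink_c','pad_psu_top'],None,dict(heatsink_c=.017))
```

```text
tcp [ 0.4519 -0.2625  0.2067] [-179.6   -0.2  -81.7] t 25.25 op 0.0878
pad_heatsink_top | p0.90 1306 [347. 166.] (array([ 449.9, -259.9]), array([110.7,  70.5]), -81.6)
heatsink_c p0.75 [322. 179.] [ 0.4531 -0.2649] | p0.71 3694 [321. 179.] (array([ 450.8, -259.9]), array([98.2, 54.6]), -81.7)
pad_psu_top p0.62 [175. 174.] [ 0.6345 -0.2399] | p0.59 6913 [177. 170.] (array([ 633.6, -233.5]), array([143.2,  77.7]), -88.2)
tcp [ 0.4493 -0.2618  0.2015] [179.9   0.  -81.7] t 25.6 op 0.0876
pad_heatsink_top | p0.64 379 [317. 347.] (array([ 428.6, -276.2]), array([126.2,  63.3]), -51.5)
heatsink_c p0.58 [324. 328.] [ 0.4518 -0.2592] | p0.73 1516 [323. 331.] (array([ 452.5, -256.4]), array([121.9,  70.3]), -81.3)
pad_psu_top p0.70 [392. 233.] [0.7311 0.0209] | p0.59 1787 [406. 307.] (array([ 635.2, -233.3]), array([148.9,  80.3]), -88.9)
```

View pics/w10.png

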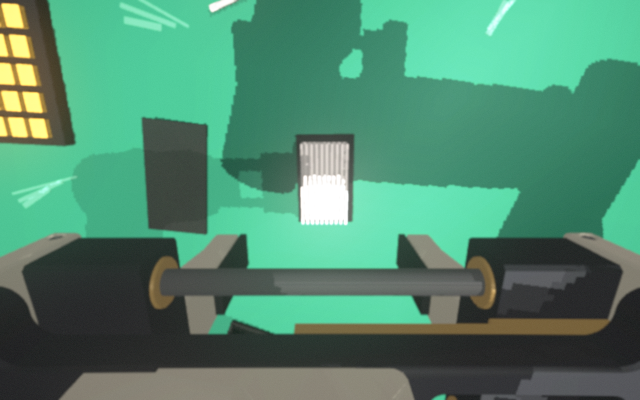

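Heatsink centred on its pad (325,182). Back to the pile for the power supply.

>>> carry_out(deltas=[[[-0.1,-0.05,0,0,1],[-0.26,-0.13,0,0,1],[-0.44,-0.23,0,0,1],[-0.63,-0.32,0,0,1],[-0.813,-0.418,0,0,1]]])

```text
clock: 26.45
tool_pos: [0.5094, -0.0874, 0.203]
orientation: [-180.0, 0.0, -81.7]
force: [0.6, -1.1, 0.5]
opening: 0.0876
gripper_force: 0.0
```

>>> carry_out(deltas=[[[-0.16,-0.085,0,0,1],[-0.33,-0.17,0,0,1],[-0.49,-0.25,0,0,1],[-0.65,-0.335,0,0,1],[-0.813,-0.418,0,0,1]]])

```text
clock: 26.95
tool_pos: [0.5689, 0.0855, 0.2029]
orientation: [-180.0, 0.0, -81.7]
force: [0.8, -0.8, 0.9]
opening: 0.0875
gripper_force: 0.0
```

>>> carry_out(deltas=[[[-0.2,-0.1,0,-0.01,1],[-0.42,-0.21,0,-0.02,1],[-0.63,-0.32,0,-0.028,1],[-0.76,-0.39,0,-0.028,1],[-0.813,-0.418,0,-0.028,1]]])

```text
clock: 27.45
tool_pos: [0.6283, 0.2597, 0.2018]
orientation: [180.0, -0.0, -71.5]
force: [-0.4, -0.5, -0.5]
opening: 0.0878
gripper_force: 0.0
```

Run:
```python
from h import *
shot('wrist')
look('wrist',['psu_c','speaker_c'],'w11.png',dict(psu_c=.03,speaker_c=.023))
```

```text
tcp [0.6285 0.2598 0.2017] [180.   -0.  -71.5] t 27.5 op 0.0874
psu_c p0.57 [324. 178.] [0.6285 0.254 ] | p0.69 5648 [328. 178.] (array([626.1, 257.9]), array([126.,  61.]), -72.4)
speaker_c p0.86 [463. 219.] [0.4511 0.2501] | p0.77 731 [466. 221.] (array([441.9, 251.4]), array([40.1, 34.7]), -25.0)
```

View pics/w11.png

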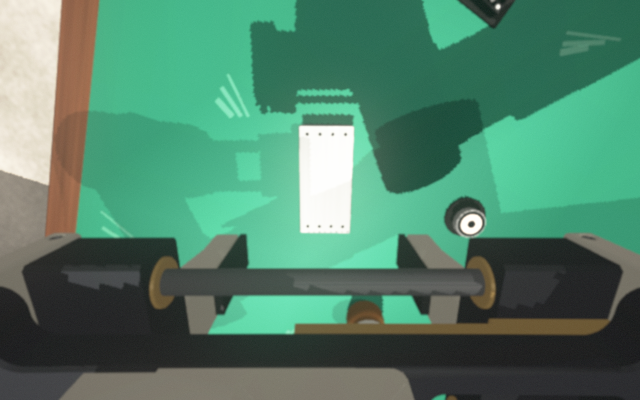

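Power supply centred at (326,180). Down, grip, lift, carry to the longer oblong pad.

>>> carry_out(deltas=[[[0.005,0.013,0.24,0.0025,1],[0.005,0.013,0.48,0.0025,1],[0.005,0.013,0.72,0.0025,1],[0.005,0.013,0.88,0.0025,1],[0.005,0.013,0.93,0.0025,1]]])

```text
clock: 28.25
tool_pos: [0.6235, 0.2525, 0.0133]
orientation: [179.7, -0.1, -72.7]
force: [-1.2, -0.4, 0.4]
opening: 0.0878
gripper_force: 0.0
```

>>> carry_out(deltas=[[[0,0,0.015,0,1],[0,0,0.015,0,-1],[0,0,0.015,0,-1],[0,0,0.015,0,-1],[0,0,0.015,0,-1]]])

```text
clock: 28.75
tool_pos: [0.6263, 0.2556, 0.0152]
orientation: [-179.9, 0.0, -72.5]
force: [0.7, 0.2, -0.3]
opening: 0.0613
gripper_force: 0.0
```

>>> carry_out(deltas=[[[0,0,0,0,-1],[0,0,0,0,-1],[0,0,0,0,-1],[0,0,0,0,-1]]])

```text
clock: 29.15
tool_pos: [0.6261, 0.2555, 0.015]
orientation: [-179.9, 0.0, -72.5]
force: [-2.0, -0.9, 6.9]
opening: 0.0599
gripper_force: 30.0
```

>>> carry_out(deltas=[[[0,0,-0.05,0,-1],[0,0,-0.15,0,-1],[0,0,-0.3,0,-1],[0,0,-0.42,0,-1],[0,0,-0.45,0,-1]]])

```text
clock: 29.65
tool_pos: [0.627, 0.2559, 0.1071]
orientation: [-179.8, 0.1, -72.5]
force: [0.7, 0.7, -3.3]
opening: 0.0601
gripper_force: 30.0
```

>>> carry_out(deltas=[[[0.09,0.03,0,0,-1],[0.24,0.07,0,0,-1],[0.42,0.125,0,0,-1],[0.6,0.18,0,0,-1],[0.785,0.233,0,0,-1]]])

```text
clock: 30.15
tool_pos: [0.6268, 0.0893, 0.1021]
orientation: [179.8, 0.0, -72.6]
force: [0.7, -0.8, -2.9]
opening: 0.0596
gripper_force: 30.0
```

>>> carry_out(deltas=[[[0.16,0.047,0,0,-1],[0.31,0.093,0,0,-1],[0.47,0.14,0,0,-1],[0.63,0.187,0,0,-1],[0.785,0.233,0,0,-1]]])

```text
clock: 30.65
tool_pos: [0.6294, -0.0742, 0.1021]
orientation: [179.9, 0.0, -72.6]
force: [1.5, 0.0, -2.9]
opening: 0.0596
gripper_force: 30.0
```

>>> carry_out(deltas=[[[0.19,0.055,0,0.011,-1],[0.4,0.12,0,0.022,-1],[0.6,0.18,0,0.033,-1],[0.73,0.217,0,0.0445,-1],[0.785,0.233,0,0.0445,-1]]])

```text
clock: 31.15
tool_pos: [0.6317, -0.239, 0.1017]
orientation: [179.8, 0.0, -88.9]
force: [0.7, 0.4, -3.7]
opening: 0.0599
gripper_force: 30.0
```

Run:
```python
from h import *
shot('wrist')
look('wrist',['pad_psu_top','psu_c'],'w12.png',dict(psu_c=.12))
look('side',['pad_psu_top'])
```

```text
tcp [ 0.6319 -0.2394  0.1019] [179.8   0.  -88.7] t 31.2 op 0.06
pad_psu_top | p0.72 1350 [317. 134.] (array([ 637.3, -297.4]), array([74.8, 13.1]), 2.2)
psu_c p0.62 [323. 252.] [ 0.6317 -0.2466] | p0.52 1943 [498. 135.] (array([ 533.8, -288. ]), array([56.1, 39.6]), -81.0)
tcp [ 0.6333 -0.2351  0.1032] [180.    0.  -88.5] t 31.45 op 0.0599
pad_psu_top p0.89 [401. 302.] [ 0.6353 -0.2261] | p0.89 1694 [402. 310.] (array([ 634.8, -233.6]), array([147.1,  79.2]), -87.7)
```

View pics/w12.png

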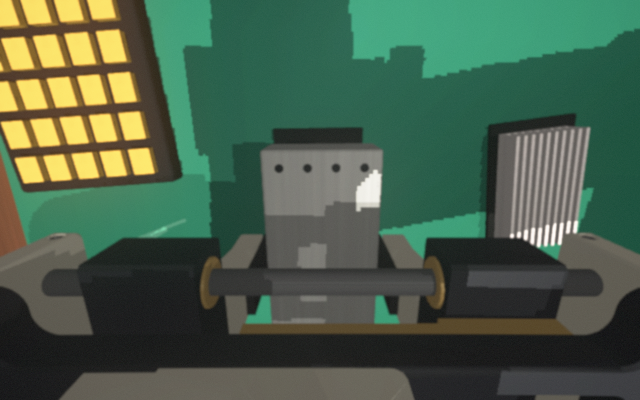

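Power supply held level (322,230), far edge of its pad showing squarely beyond it (318,134). Correct 2 mm, lower, release, rise.

>>> carry_out(deltas=[[[0.005,-0.0085,0.1,0,-1],[0.005,-0.0085,0.24,0,-1],[0.005,-0.0085,0.34,0,-1],[0.005,-0.0085,0.39,0,-1],[0.005,-0.0085,0.412,0,-1]]])

```text
clock: 32.1
tool_pos: [0.635, -0.2366, 0.0205]
orientation: [179.9, 0.0, -88.5]
force: [0.6, 0.2, -3.1]
opening: 0.0601
gripper_force: 30.0
```

>>> carry_out(deltas=[[[0,0,0,0,-1],[0,0,0,0,-1],[0,0,0,0,0.45],[0,0,0,0,0.55],[0,0,0,0,1]]])

```text
clock: 32.6
tool_pos: [0.6361, -0.2372, 0.0225]
orientation: [-179.9, -0.0, -88.6]
force: [0.8, -0.1, 0.1]
opening: 0.0712
gripper_force: 0.0
```

>>> carry_out(deltas=[[[0,0,0,0,1],[0,0,0,0,1],[0,0,0,0,1],[0,0,0,0,1]]])

```text
clock: 33.0
tool_pos: [0.6353, -0.2371, 0.0213]
orientation: [180.0, -0.0, -88.6]
force: [-0.2, -0.3, 0.7]
opening: 0.0877
gripper_force: 0.0
```

>>> carry_out(deltas=[[[0,0,-0.2,0,1],[0,0,-0.45,0,1],[0,0,-0.7,0,1],[0,0,-0.9,0,1],[0,0,-0.9,0,1]]])

```text
clock: 33.5
tool_pos: [0.6386, -0.2381, 0.2091]
orientation: [-179.4, -0.2, -88.5]
force: [-0.2, -0.0, -0.5]
opening: 0.0877
gripper_force: 0.0
```

Run:
```python
from h import *
shot('wrist')
look('wrist',['pad_psu_top','psu_c'],None,dict(psu_c=.035))
look('scene',['speaker_c','fan_c','heatsink_c','psu_c','reel_c','jar_c'],'s2.png',dict(speaker_c=.014,fan_c=.0125,heatsink_c=.017,psu_c=.02))
```

```text
tcp [ 0.6371 -0.2374  0.2054] [-1.796e+02 -1.000e-01 -8.860e+01] t 33.55 op 0.0874
pad_psu_top | p0.53 4862 [481. 163.] (array([ 442.3, -255. ]), array([106.1,  70. ]), -81.6)
psu_c p0.80 [325. 179.] [ 0.6347 -0.2414] | p0.78 5661 [324. 179.] (array([ 637.3, -235.4]), array([125.8,  60.8]), -88.1)
tcp [ 0.6346 -0.2369  0.1996] [179.8   0.  -88.6] t 33.8 op 0.0874
speaker_c p0.57 [417. 250.] [0.4557 0.2585] | p0.68 164 [420. 246.] (array([434.3, 251.8]), array([55.1, 33.1]), 34.5)
fan_c p0.53 [317. 220.] [ 0.5225 -0.0009] | p0.72 332 [317. 221.] (array([532.7,   9.5]), array([69.2, 58.2]), 72.4)
heatsink_c p0.96 [272. 178.] [ 0.4557 -0.2447] | p0.55 570 [272. 176.] (array([ 450. , -259.1]), array([129.7,  91.7]), -83.1)
psu_c p0.80 [223. 200.] [ 0.6346 -0.2419] | p0.96 978 [226. 201.] (array([ 634.5, -236.5]), array([167.3,  92. ]), -87.7)
reel_c p0.93 [257. 246.] [ 0.7102 -0.0136] | p0.58 678 [258. 248.] (array([710.4, -16.9]), array([117.3,  61.5]), 53.5)
jar_c p0.60 [473. 293.] [0.5212 0.4373] | p0.81 720 [473. 291.] (array([508.3, 431.6]), array([111.1,  49.6]), 21.1)
```

View pics/s2.png

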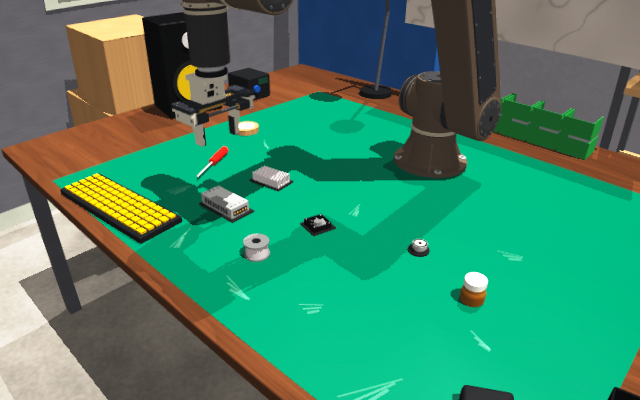

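All four parts lie on their pads: speaker (419,246), fan (317,222), heatsink (272,177) and power supply (226,202). The reel (257,246) and jar (473,291) have not moved and the arm is clear, so I hand the job in.

```bash
python3 -c "
from plant import ctrl
print(ctrl.close_job())"
```

```text
the job is handed in; nothing more can be done
None
```

The job is handed in after about 34 s of robot time: all four parts were set down on their own pads in order, each within about 4 mm of its pad's centre by the camera, with the reel and jar left where they stood; no verdict was returned.

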